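Warm an ink cartridge in the drop-door cabinet

ROBOT

A 6-joint arm with a two-finger parallel gripper is mounted at the origin on the work surface. World frame = base frame: x ahead of the robot, y to its left, z up, the work surface at z = 0. Lengths are in m, angles in degrees, forces in N, time in s.
With the tool pointing down it reaches from about 0.25 to 0.725 m from the base axis. Payload 9.7 kg.
Tool frame: the origin (TCP) lies between the finger pads; the fingertips stand 19 mm ahead of it and the grasp point (between the pads) is the TCP; z points along the fingers, y is the line along which they close (so a half turn about z gives the same grasp; the last joint's range is limited). The gripper opens to 85 mm and grips with 20 to 120 N. Pads are 22 mm wide; open, the fingers measure 114 mm over their backs; the gripper's body (76 mm by 85 mm) begins 54 mm behind the grasp point. The pads swing forward as they close: fully open they stand 13 mm farther back than shut.
Start: joints at [76.49, 4.979, 10.078, 95.1, 0, 90], TCP at [0.128, 0.535, 0.25] pointing down, gripper open.
Joint ranges: [-179.16, 179.16], [-48.56, 103.87], [-65.8, 70.77], [-126.05, 130.52], [-82.76, 87.17], [-180, 180]. Speed limits (degrees/s): [127.2, 127.2, 147.25, 180, 180, 180].

INTERFACE

Orientations are given as [roll, pitch, yaw] about the fixed x, y, z axes, in that order (R = Rz(yaw) Ry(pitch) Rx(roll)).
In Python, from workcell import bot gives the robot as it stands. The module is installed in compiled form; this text tells all that it offers.
- The arm moves only by the shell command python3 -m crank 'ROWS' [OPENING] [FORCE]. ROWS is JSON, a list that holds one entry, the list of rows, each a list of 6 numbers: the shift along the world's x, y, z as a fraction of full scale, then the turn, a rotation vector about the world's x, y, z as a fraction of full scale. In form: [[[x, y, z, wx, wy, wz], ...]]. A call has 1 to 20 rows; each row shifts and turns the commanded pose from where the row before left it; what a row does not reach is not made up. Full scale, the value 1, is 20 mm for a shift and 0.12 rad for a turn. A row lasts 1/12 s, in which the tool goes at most 41.7 mm and 7.16 degrees, less where a joint would pass 70% of its speed; a pose out of reach is approached as far as the arm can. A call with a number of a shift or a turn outside -1 to 1 is refused whole. A call with a gripper value outside its range is refused whole. OPENING is the opening, from 0 (shut) to 1 (fully open), set as the call begins (- or left out, the last holds). The fingers move at their own pace and stop on an object; FORCE is the grip in N (left out, the last holds). Time passes only in rows, so rows that do not move let the fingers close. It gives the time, the measured TCP pose, the force, the opening and the grip force at its end, in the units of the state.
- bot.get_obs(): the state, without advancing time (a new reading comes with each control period).
- bot.camera(name): name is "scene" or "side" or "wrist"; returns the picture (400x640x3 uint8, red, green, blue); there is no depth.
- bot.camera_model(name): a dict with "vertical_fov" (degrees; the focal length in pixels is half the picture's height over the tangent of half this angle, whatever the lens; pixels are square), "cx", "cy" (the principal point, pixels), "k1" (the pictures are not rectified: a ray, as slopes to the right and down, at radius r is drawn at 1 + k1 r^2 times it, then the intrinsics apply), "R" (3x3) and "t" (3): a world point X has camera coordinates R X + t. Camera axes: x right, y down, z forward; pixel columns grow to the right and rows downward; lengths in m; the calibration is good to about 2 mm. A picture is of the moment at which its call begins: read the wrist's pose just before it. camera_model takes no time and is no camera call; for the wrist camera it gives the pose at the moment of the call.
- bot.job_done(): hands the job in; it is judged then, once.
The state is a dict: "time": time; "q": joint angles; "qd": joint speeds; "joint_efforts": joint torques, N m; "ee_pos": TCP position; "tcp_rot": TCP orientation; "wrist_force": force on the tool from outside, world axes, zero at the start; "torque": the same for the moment, N m; "opening": finger opening in m; "grasp_force": force on a finger pad.
Only numpy, scipy, OpenCV 4.12 (cv2) and the standard library are available. Lean on these libraries where they do the work, as an engineer would, in place of code of your own. Each camera call takes 0.05 s, during which the arm holds its last target. There are 200 camera calls.

TASK

Put the blue ink cartridge in the warming cabinet: pull the cabinet's door all the way down, set the cartridge wholly inside on the chamber floor, keeping it upright, and push the door up until it is fully shut. Only then turn the dial on top so that its pointer stands at the green mark. Leave all the other things, including the can inside the cabinet, standing where they are.

Things in the scene. Friction and masses are not known exactly. Their poses are not given: they have to be found in the camera images.
- cabinet: White ink-cartridge warming cabinet, fixed, 220 mm deep (x), 340 mm wide (y), 190 mm high. Origin: centre of its underside; its front (x = -110 mm) faces the robot, +y is the robot's left. The chamber is its right part, behind the bottom-hinged door; the roof over it has a clear window. The part from y = 70 to 170 mm is solid and carries the dial on top
- chamber_floor (a point): Point on the chamber floor (cabinet frame 0, -50, 48 mm), axes as the cabinet. The chamber reaches from 110 mm before this point (open front, door plane) to 98 mm behind it, 108 mm to its right and 120 mm to its left; roof underside 132 mm above it. With the door down the front is open from floor to roof
- door_hinge (a point): Middle of the door's hinge line, at the lower front edge of the chamber (cabinet frame -110, -50, 50 mm). The hinge line runs along the cabinet's y
- door_bar (a point): Middle of the door's black grip bar: round, 16 mm thick, along the cabinet's y, 120 mm free between two stems, 170 mm from the hinge line, 40 mm beyond the panel's top edge (gap clear between the stems), 6 mm outside the hinge plane. Shut: 220 mm above the bench, 30 mm above the roof. Down: on the robot's side of the panel, 44 mm above the bench
- door (a joint): Door angle in rad: 0 shut (upright), 1.57 fully down: panel level towards the robot, inner face 50 mm above the bench, 2 mm above the chamber floor, so things slide from it into the chamber. It may start slightly ajar. Panel 236 mm wide, 130 mm high, 12 mm thick. Friction hinge (0.5 N m): stays where left; 3 to 6 N at the bar move it. No latch
- dial (a joint): Dial angle in rad, 0 to 3.6, growing clockwise seen from above; at 0 its white pointer line points at the cabinet's front (-x). The green mark is at 1.8 rad; black ticks every 0.4 rad. Stays where it is left, turned by about 0.04 N m
- dial_grip (a point): On the dial's vertical axis at the height to grip, 227 mm above the bench (cabinet frame -60, 120, 227 mm). The dial's grip is an upright fin 14 mm wide, 53 mm long (along the pointer) and 32 mm high, its top 13 mm above this point, on a round skirt of 28 mm radius
- blue_cartridge: Blue-and-black ink cartridge, a block 110 mm long (its x), 34 mm wide (y), 70 mm tall (z), about 0.2 to 0.4 kg, standing upright on its narrow long side. Origin: centre of its underside
- red_cartridge: Bystander: the same cartridge in red
- yellow_cartridge: Bystander: the same cartridge in yellow
- canister: Bystander: copper-coloured can, 48 mm across, 75 mm tall, standing inside the warming cabinet's chamber (in its rear half, left, right or middle). Origin: centre of its underside
- spray_bottle: Bystander: white bottle with red cap, 64 mm across, 150 mm tall, standing close beside the door's swing on the robot's right. Origin: centre of its underside
- squeeze_bottle: Bystander: slim green bottle, 44 mm across, 120 mm tall, standing close beside the door's swing on the robot's left. Origin: centre of its underside
- tape_roll: Bystander: orange roll, 100 mm across, 48 mm high, lying flat. Origin: centre of its underside
- mug: Bystander: blue mug, 80 mm across, 90 mm tall. Origin: centre of its underside
- spray_can: Bystander: grey and yellow can, 60 mm across, 170 mm tall. Origin: centre of its underside

How it is judged:
By the outcome, as a careful person would: the job done as asked, in the order asked, and still so for the second after the job is handed in, with the robot touching nothing.
It also fails if it takes over 72 s, if anything falls off the work surface, if the arm or the gripper's body presses on something with over 40 N, if the wrist force passes 120 N, or if a joint passes its speed limit or range.

## Working session

There is one attempt and no reset: what is moved stays moved. The work goes in short steps, Python scripts to look and compute and a shell command to move; the robot and the scene stay as the last step left them, time stands still between calls to the robot, and variables do not carry over. Pictures are saved under pics/ and viewed, at most 10 in all, crops included, and the job is handed in when it is done.

```bash
mkdir -p pics; python3 - <<'E'
from workcell import bot
import cv2
o=bot.get_obs();print(o)
for n in("scene","side"):
    im=bot.camera(n);m=bot.camera_model(n);print(n,m)
    cv2.imwrite(f"pics/{n}0.png",cv2.resize(im[:,:,::-1],(800,500),interpolation=cv2.INTER_CUBIC)); cv2.imwrite(f"{n}0raw.png",im[:,:,::-1])
E
```

```text
{'time': 0.0, 'q': array([ 7.64891041e+01,  5.01109538e+00,  1.00350140e+01,  9.50985771e+01,
       -2.03290588e-04,  9.00013760e+01]), 'qd': array([-0.03050274, -0.02845127, -0.00171968,  0.00030568,  0.00420488,
        0.07402796]), 'joint_efforts': array([-4.33082814e-04, -5.20390999e+01,  4.64798570e+01,  1.65965891e-02,
       -1.21334720e-04, -5.36212610e-06]), 'ee_pos': array([0.12845227, 0.53459026, 0.2495881 ]), 'tcp_rot': array([-1.79925342e+02,  2.05083409e-04,  1.66487728e+02]), 'wrist_force': array([ 0.59112981,  0.36348502, -0.03683019]), 'torque': array([0.01020617, 0.0342665 , 0.0365763 ]), 'grasp_force': 0.0, 'opening': 0.08538609097265618}
scene {'vertical_fov': 54.25020154753874, 'cx': 318.5114072239883, 'cy': 198.01099844803048, 'k1': -0.09203161929929238, 'R': array([[ 0.99729155,  0.07303965, -0.00864716],
       [ 0.06633305, -0.94398771, -0.32324469],
       [-0.0317725 ,  0.3217956 , -0.94627591]]), 't': array([-0.53811757,  0.02227137,  1.31734589])}
side {'vertical_fov': 46.48865702923165, 'cx': 322.7801734761075, 'cy': 198.92334856091256, 'k1': -0.009740522283761072, 'R': array([[ 9.99908826e-01, -1.27320181e-02, -4.49835096e-03],
       [-1.34997852e-02, -9.50162571e-01, -3.11462428e-01],
       [-3.08619458e-04,  3.11494757e-01, -9.50247821e-01]]), 't': array([-0.54027425,  0.06917807,  1.45208753])}
```

View pics/scene0.png

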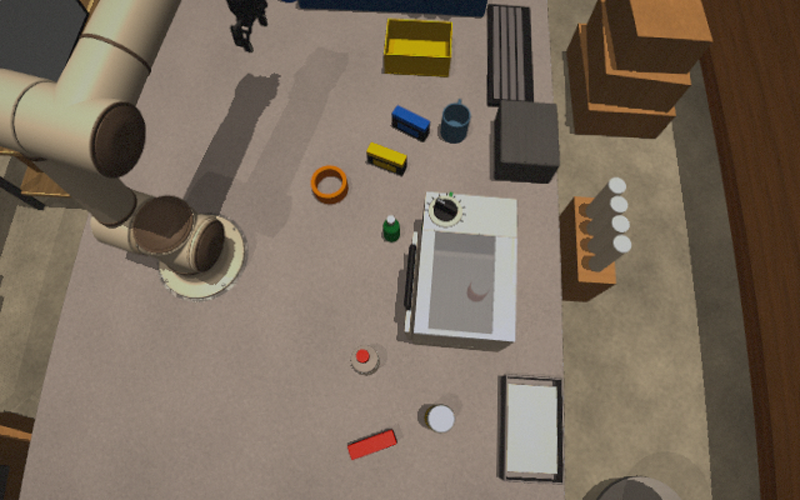

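View pics/side0.png

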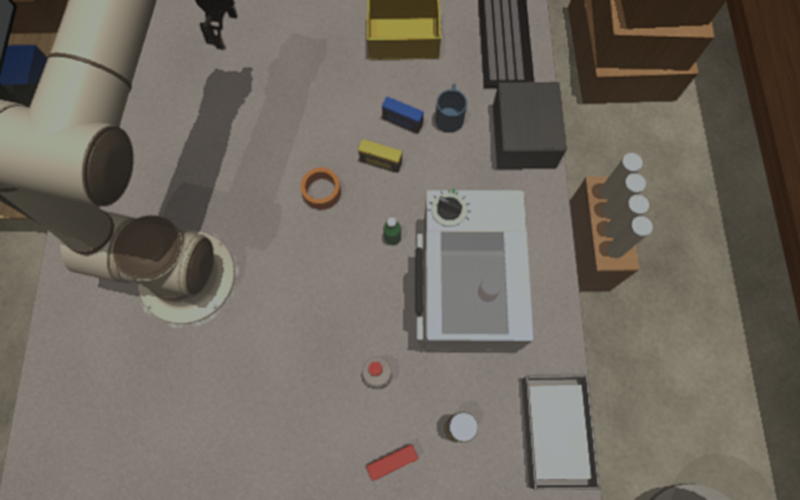

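The views show the blue cartridge near (410,122) in the scene picture, with yellow below it at (386,158). The cabinet spans about x 415–517, y 193–347, with the dial at (446,210) and the can at (478,291). Next I'll enlarge both.

```bash
python3 - <<'E'
import cv2,numpy as np
out=[]
for n,(x0,y0) in {"scene":(264,72),"side":(274,66)}.items():
    im=cv2.imread(f"{n}0raw.png")[y0:y0+234,x0:x0+160]
    out.append(cv2.resize(im,(400,585),interpolation=cv2.INTER_CUBIC))
o=np.hstack(out)
cv2.imwrite("pics/crop1.png",o)
E
```

```text
(no output)
```

View pics/crop1.png

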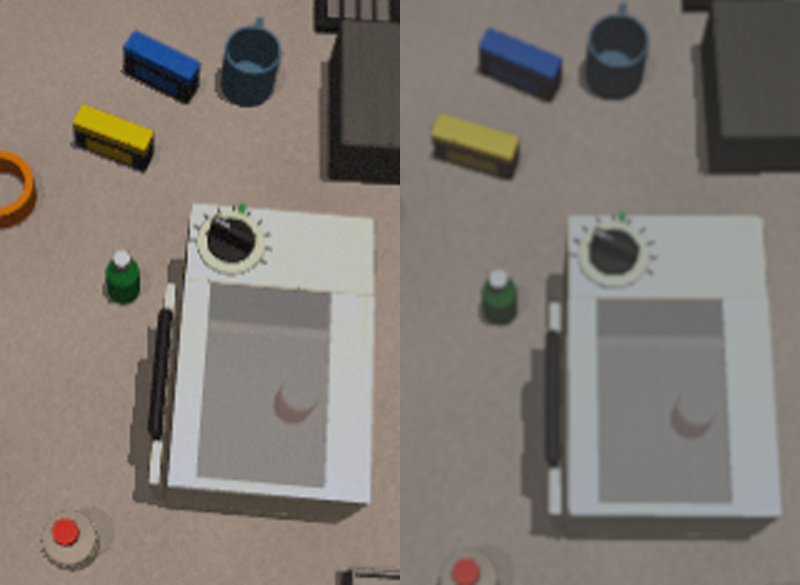

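The crop gives these pixels (scene | side):

- **Roof corners:** scene (193,204), (374,217), (369,502), (168,487). Side (567,215), (763,215), (779,515), (568,515).
- **Blue cartridge top:** scene (133,32), (200,67), (193,79), (124,48).
- **Dial:** the pointer is at upper left, roughly 0.7 rad.

```bash
cat > h.py <<'E'
import numpy as np,cv2
from workcell import bot
def K(m):
    f=200/np.tan(np.radians(m["vertical_fov"]/2)); return np.array([[f,0,m["cx"]],[0,f,m["cy"]],[0,0,1]]),np.array([m["k1"],0,0,0,0.])
def ray(m,px):
    k,d=K(m);p=cv2.undistortPointsIter(np.array([[px]],float),k,d,None,None,(3,50,1e-9))[0,0]
    R=np.array(m["R"]);return -R.T@np.array(m["t"]),R.T@np.array([p[0],p[1],1])
def at(m,px,z):
    c,d=ray(m,px);return c+d*(z-c[2])/d[2]
def tri(a,b):
    A=[];y=[]
    for c,d in(a,b):
        d=d/np.linalg.norm(d);P=np.eye(3)-np.outer(d,d);A.append(P);y.append(P@c)
    return np.linalg.lstsq(np.vstack(A),np.hstack(y),rcond=None)[0]
def proj(m,X):
    k,d=K(m);return cv2.projectPoints(np.array(X,float).reshape(-1,1,3),cv2.Rodrigues(np.array(m["R"]))[0],np.array(m["t"]),k,d)[0][:,0]
E
python3 - <<'E'
from h import *
np.set_printoptions(precision=4,suppress=True)
ms,md=bot.camera_model("scene"),bot.camera_model("side")
S=lambda u,v:((u+.5)/2.5-.5+264,(v+.5)/2.5-.5+72)
D=lambda u,v:((u-400+.5)/2.5-.5+274,(v+.5)/2.5-.5+66)
P={"FL":((193,204),(567,215),.19),"BL":((374,217),(763,215),.19),"BR":((369,502),(779,515),.19),"FR":((168,487),(568,515),.19),
"b1":((133,32),(488,31),.07),"b2":((200,67),(562,62),.07),"b3":((193,79),(556,77),.07),"b4":((124,48),(480,48),.07),
"y1":((83,107),(440,115),.07),"y2":((153,137),(519,147),.07),"y3":((148,153),(513,162),.07),"y4":((74,122),(432,131),.07),
"barL":((167,310),(553,331),.22),"barR":((155,439),(553,465),.22),"sq":((122,258),(499,277),.12),"spr":((65,532),(465,572),.15),"can":((297,400),(692,418),.123),"dial":((230,238),(611,248),.23),"mug":((251,48),(616,40),.09)}
for k,(a,b,z) in P.items():
    A,B=at(ms,S(*a),z),at(md,D(*b),z)
    print(k,A[:2],B[:2],"tri",tri(ray(ms,S(*a)),ray(md,D(*b))))
E
```

```text
FL [0.5979 0.142 ] [0.5931 0.1426] tri [0.5981 0.1814 0.1049]
BL [0.8144 0.1406] [0.8145 0.1393] tri [0.8065 0.1237 0.2255]
BR [ 0.8077 -0.1984] [ 0.805  -0.1999] tri [ 0.886  -0.1414 -0.1756]
FR [ 0.5893 -0.1968] [ 0.5858 -0.1969] tri [ 0.5909 -0.1748  0.0525]
b1 [0.5004 0.4647] [0.5009 0.4605] tri [0.5031 0.4277 0.1219]
b2 [0.5988 0.4126] [0.597  0.4126] tri [0.5984 0.4232 0.0533]
b3 [0.59   0.3923] [0.5887 0.3905] tri [0.5891 0.3836 0.0826]
b4 [0.4896 0.4368] [0.4904 0.4351] tri [0.4915 0.4185 0.0968]
y1 [0.4405 0.3369] [0.439  0.3376] tri [0.437  0.3533 0.0419]
y2 [0.5404 0.2963] [0.5396 0.2905] tri [0.5412 0.2535 0.1444]
y3 [0.5352 0.2713] [0.5318 0.2696] tri [0.5331 0.2815 0.0487]
y4 [0.4303 0.3124] [0.429  0.3149] tri [0.4249 0.3388 0.0245]
barL [ 0.5754 -0.0045] [ 0.5736 -0.0051] tri [0.5749 0.0068 0.1858]
barR [ 0.5718 -0.1512] [ 0.5705 -0.1501] tri [ 0.5716 -0.1416  0.1763]
sq [0.5148 0.0951] [0.5142 0.0955] tri [0.5139 0.1022 0.1023]
spr [ 0.4788 -0.2489] [ 0.4767 -0.2493] tri [ 0.474  -0.2433  0.0968]
can [ 0.7363 -0.0726] [ 0.7305 -0.0786] tri [ 0.7118 -0.1134  0.2726]
dial [0.6413 0.0834] [0.638  0.0852] tri [0.6469 0.1264 0.1308]
mug [0.668  0.4357] [0.6666 0.4318] tri [0.663  0.4011 0.1395]
```

Using the known heights, both cameras agree to within 2–6 mm:

- **Cabinet:** centre about (0.701, -0.0285), yaw about -1.3°.
- **Door:** the bar is at about (0.573, -0.078, 0.22), so the door is slightly ajar.
- **Blue cartridge:** centre (0.545, 0.426), yaw about -26°.
- **Can:** about (0.733, -0.076), rear middle, so the cartridge goes to its left.

I'll open the door first, starting with a move to above the bar.

```bash
python3 -m crank '[[[0.7,-1,0.1,0,0,-0.37],[0.7,-1,0.1,0,0,-0.37],[0.7,-1,0.1,0,0,-0.37],[0.7,-1,0.1,0,0,-0.37],[0.7,-1,0.1,0,0,-0.37],[0.7,-1,0.1,0,0,-0.37],[0.7,-1,0.1,0,0,-0.37],[0.7,-1,0.1,0,0,-0.37],[0.7,-1,0.1,0,0,-0.37],[0.7,-1,0.1,0,0,-0.37],[0.7,-1,0.1,0,0,-0.37],[0.7,-1,0.1,0,0,-0.37],[0.7,-1,0.1,0,0,-0.37],[0.7,-1,0.1,0,0,-0.37],[0.7,-1,0.1,0,0,-0.37],[0.7,-1,0.1,0,0,-0.37],[0.7,-1,0.1,0,0,-0.37],[0.7,-1,0.1,0,0,-0.37],[0.7,-1,0.1,0,0,-0.37],[0.7,-1,0.1,0,0,-0.37]]]' 1 30
```

```text
time: 1.77
ee_pos: [0.4089, 0.1336, 0.2902]
tcp_rot: [-180.0, -0.0, 115.5]
wrist_force: [0.7, 0.1, -0.3]
opening: 0.0852
grasp_force: 0.0
```

```bash
python3 -m crank '[[[0.73,-1,0,0,0,-0.35],[0.73,-1,0,0,0,-0.35],[0.73,-1,0,0,0,-0.35],[0.73,-1,0,0,0,-0.35],[0.73,-1,0,0,0,-0.35],[0.73,-1,0,0,0,-0.35],[0.73,-1,0,0,0,-0.35],[0.73,-1,0,0,0,-0.35],[0.73,-1,0,0,0,-0.35],[0.73,-1,0,0,0,-0.35],[0.73,-0.6,0,0,0,-0.35],[0,0,0,0,0,0],[0,0,0,0,0,0],[0,0,0,0,0,0]]]'
```

```text
time: 2.93
ee_pos: [0.5687, -0.0769, 0.29]
tcp_rot: [-179.9, -0.0, 89.2]
wrist_force: [-0.5, -0.3, -0.1]
opening: 0.0852
grasp_force: 0.0
```

```bash
python3 -m crank '[[[0.05,0,-0.7,0,0,0],[0.05,0,-0.7,0,0,0],[0.05,0,-0.7,0,0,0],[0.05,0,-0.7,0,0,0],[0,0,-0.7,0,0,0],[0,0,0,0,0,0],[0,0,0,0,0,0]]]' 1 30 && python3 -m crank '[[[0,0,0,0,0,0],[0,0,0,0,0,0],[0,0,0,0,0,0],[0,0,0,0,0,0],[0,0,0,0,0,0],[0,0,0,0,0,0],[0,0,0,0,0,0],[0,0,0,0,0,0]]]' 0 30
```

```text
time: 3.52
ee_pos: [0.5723, -0.0765, 0.2204]
tcp_rot: [-180.0, -0.0, 89.2]
wrist_force: [0.3, 0.2, 0.8]
opening: 0.0857
grasp_force: 0.0
time: 4.18
ee_pos: [0.5731, -0.0772, 0.2206]
tcp_rot: [180.0, 0.0, 89.1]
wrist_force: [-1.1, -0.4, 3.1]
opening: 0.0147
grasp_force: 29.3
```

```bash
python3 -m crank '[[[-0.8,0.01,-0.115,0,0,0],[-0.78,0.01,-0.195,0,0,0],[-0.76,0.01,-0.26,0,0,0],[-0.735,0.01,-0.335,0,0,0],[-0.695,0.01,-0.4,0,0,0],[-0.66,0.01,-0.465,0,0,0],[-0.61,0.01,-0.525,0,0,0],[-0.555,0.01,-0.58,0,0,0]]]' && python3 -m crank '[[[-0.5,0.01,-0.63,0,0,0],[-0.44,0.01,-0.675,0,0,0],[-0.375,0.01,-0.71,0,0,0],[-0.305,0.01,-0.745,0,0,0],[-0.235,0,-0.77,0,0,0],[-0.16,0,-0.79,0,0,0],[-0.085,0,-0.8,0,0,0],[-0.01,0,-0.8,0,0,0],[0,0,-0.1,0,0,0],[0,0,0,0,0,0]]]'
```

```text
time: 4.85
ee_pos: [0.4614, -0.0755, 0.1633]
tcp_rot: [179.8, -0.0, 89.1]
wrist_force: [3.5, 1.7, 2.1]
opening: 0.0151
grasp_force: 29.8
time: 5.68
ee_pos: [0.421, -0.075, 0.044]
tcp_rot: [179.7, 0.0, 89.1]
wrist_force: [3.9, 0.7, 6.6]
opening: 0.0145
grasp_force: 33.9
```

```bash
python3 -m crank '[[[0,0,0,0,0,0],[0,0,0,0,0,0],[0,0,0,0,0,0],[0,0,0.7,0,0,0],[0,0,0.9,0,0,0],[0,0,1,0,0,0],[0,0,1,0,0,0],[0,0,1,0,0,0],[0,0,1,0,0,0],[0,0,1,0,0,0],[0,1,1,0,0,0.34],[0,1,0,0,0,0.34],[0,1,0,0,0,0.34],[0,1,0,0,0,0.34],[0,1,0,0,0,0.34],[0,1,0,0,0,0.34],[0,1,0,0,0,0.34],[0,1,0,0,0,0.34],[0,1,0,0,0,0.34],[0,1,0,0,0,0.34]]]' 0.4 && python3 -m crank '[[[0,1,0,0,0,0.34],[0,1,0,0,0,0.34],[0,1,0,0,0,0.34],[0,1,0,0,0,0.34],[0,1,0,0,0,0.34],[0,1,0,0,0,0.34],[0,1,0,0,0,0.34],[0,1,0,0,0,0.34],[0,1,0,0,0,0.34],[0,1,0,0,0,0.34],[0,1,0,0,0,0.34],[0,1,0,0,0,0.34],[0,1,0,0,0,0.34],[0,1,0,0,0,0.34],[0,1,0,0,0,0.34],[0,1,0,0,0,0.34],[0,1,0,0,0,0.34],[0,0.8,0,0,0,0.34]]]' 1 && python3 -m crank '[[[0,0,0,-0.44,-0.9,0],[0,0,0,-0.44,-0.9,0],[0,0,0,-0.44,-0.9,0],[0,0,0,-0.44,-0.9,0],[0,0,0,-0.44,-0.9,0],[0,0,0,-0.44,-0.9,0],[0,0,0,-0.44,-0.9,0],[0,0,0,-0.44,-0.9,0],[0,0,0,-0.3,-0.6,0],[0,0,0,0,0,0],[0,0,0,0,0,0],[0,0,0,0,0,0]]]' && python3 - <<'E'
from h import *
from scipy.spatial.transform import Rotation as Ro
o=bot.get_obs();print(o["q"].round(1),Ro.from_euler("xyz",o["tcp_rot"],degrees=True).as_matrix().round(3))
cv2.imwrite("pics/w1.png",bot.camera("wrist")[:,:,::-1]);s=bot.camera("scene")
cv2.imwrite("s1.png",s[:,:,::-1]);cv2.imwrite("pics/s1.png",cv2.resize(s[40:310,200:450,::-1],None,fx=2.2,fy=2.2,interpolation=cv2.INTER_CUBIC))
E
```

```text
time: 7.35
ee_pos: [0.4186, 0.1261, 0.194]
tcp_rot: [-179.9, -0.0, 112.6]
wrist_force: [-0.1, -0.7, 1.0]
opening: 0.0341
grasp_force: 0.0
time: 8.85
ee_pos: [0.4187, 0.4823, 0.1935]
tcp_rot: [-179.9, -0.0, 154.7]
wrist_force: [1.0, 0.1, 0.8]
opening: 0.0852
grasp_force: 0.0
time: 9.85
ee_pos: [0.4192, 0.4812, 0.1946]
tcp_rot: [-178.9, 59.6, 155.2]
wrist_force: [0.9, -0.2, 0.2]
opening: 0.085
grasp_force: 0.0
[ 69.9  18.4   4.7  86.4 -59.  101. ] [[-0.46   0.434  0.774]
 [ 0.212  0.901 -0.379]
 [-0.862 -0.01  -0.507]]
```

View pics/s1.png

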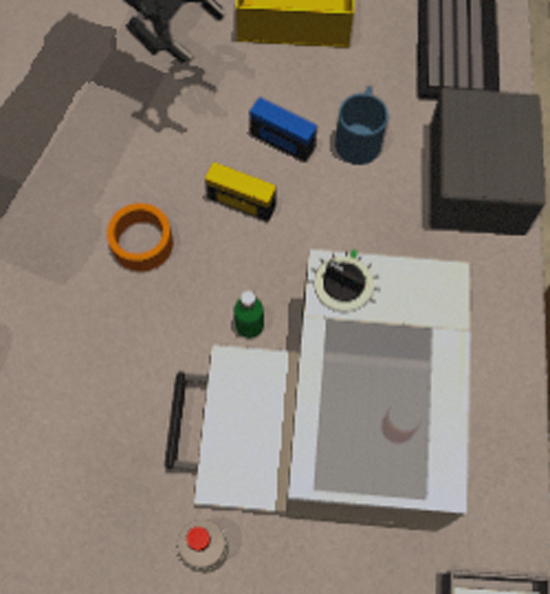

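The door is fully down, and the tilted pose is reached with the cartridge still where it was. Now I'll grasp it.

```bash
python3 -m crank '[[[0.62,-0.26,-0.9,0,0,0],[0.62,-0.26,-0.9,0,0,0],[0.62,-0.26,-0.9,0,0,0],[0.62,-0.26,-0.9,0,0,0],[0.62,-0.26,-0.9,0,0,0],[0.62,-0.26,-0.9,0,0,0],[0.62,-0.26,-0.9,0,0,0],[0.62,-0.26,-0.9,0,0,0],[0,0,0,0,0,0],[0,0,0,0,0,0]]]' 1 && python3 - <<'E'
from h import *
cv2.imwrite("pics/w2.png",bot.camera("wrist")[:,:,::-1])
E
```

```text
time: 10.78
ee_pos: [0.5188, 0.4385, 0.0507]
tcp_rot: [-178.8, 59.7, 155.2]
wrist_force: [-0.7, -0.5, 1.4]
opening: 0.0854
grasp_force: 0.0
```

View pics/w2.png

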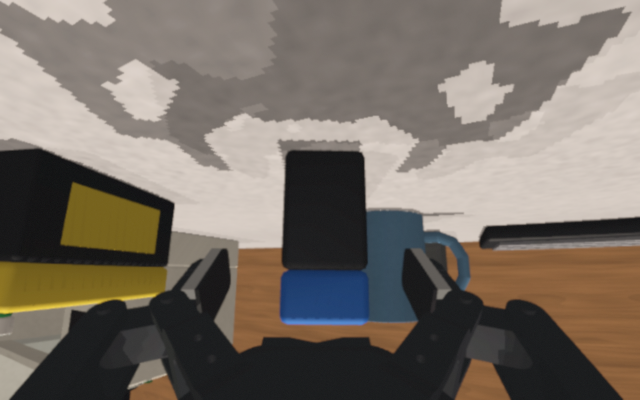

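The wrist view is upside down. It shows the cartridge end (x 283–367) centred between the pads (x 228–405), so I'll close and lift.

```bash
python3 -m crank '[[[0,0,0,0,0,0],[0,0,0,0,0,0],[0,0,0,0,0,0],[0,0,0,0,0,0],[0,0,0,0,0,0],[0,0,0,0,0,0],[0,0,0,0,0,0],[0,0,0,0,0,0]]]' 0 70 && python3 -m crank '[[[0,0,0.3,0,0,0],[0,0,0.5,0,0,0],[0,0,0.7,0,0,0],[0,0,0.7,0,0,0],[0,0,0.7,0,0,0],[0,0,0,0,0,0],[0,0,0,0,0,0]]]' && python3 - <<'E'
from h import *
from scipy.spatial.transform import Rotation as Ro
o=bot.get_obs();print(o["q"].round(1),Ro.from_euler("xyz",o["tcp_rot"],degrees=True).as_matrix().round(3))
cv2.imwrite("w3.png",bot.camera("wrist")[:,:,::-1])
a=cv2.imread("pics/w2.png");b=cv2.imread("w3.png");cv2.imwrite("pics/w3.png",b[120:400])
E
```

```text
time: 11.5
ee_pos: [0.5182, 0.4402, 0.0512]
tcp_rot: [-179.0, 59.7, 155.2]
wrist_force: [-3.1, 2.7, 5.7]
opening: 0.0334
grasp_force: 69.7
time: 12.08
ee_pos: [0.5184, 0.4397, 0.1091]
tcp_rot: [-178.9, 59.7, 155.2]
wrist_force: [0.6, 0.0, -1.7]
opening: 0.0331
grasp_force: 69.6
[ 60.   16.3  -7.5  59.5 -59.5  81.6] [[-0.458  0.434  0.776]
 [ 0.212  0.901 -0.379]
 [-0.863 -0.009 -0.505]]
```

View pics/w3.png

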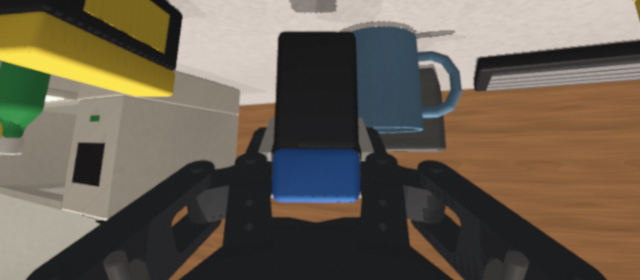

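Held without slip: the end face sits in the same place in the view as before. Next is to lift, carry it across high up, and line up in front of the chamber.

```bash
python3 -m crank '[[[0,0,0.9,0,0,0],[0,0,0.9,0,0,0],[0,0,0.9,0,0,0],[0,0,0.9,0,0,0],[-0.25,0,0.9,0,0,0],[-0.25,-0.5,0,0,0,0.16],[-0.25,-1,0,0,0,0.16],[-0.25,-1,0,0,0,0.16],[-0.25,-1,0,0,0,0.16],[-0.25,-1,0,0,0,0.16],[-0.25,-1,0,0,0,0.16],[-0.25,-1,0,0,0,0.16],[-0.25,-1,0,0,0,0.16],[-0.25,-1,0,0,0,0.16],[-0.25,-1,0,0,0,0.16],[-0.25,-1,0,0,0,0.16],[-0.25,-1,0,0,0,0.16],[-0.25,-1,0,0,0,0.16]]]' && python3 -m crank '[[[-0.25,-1,0,0,0,0.16],[-0.25,-1,0,0,0,0.16],[-0.25,-1,0,0,0,0.16],[-0.25,-1,0,0,0,0.16],[-0.25,-1,0,0,0,0.16],[-0.25,-1,0,0,0,0.16],[-0.25,-1,0,0,0,0.16],[-0.25,-1,0,0,0,0.16],[0,-1,0,0,0,0.16],[0,-0.7,0,0,0,0],[0,0,0,0,0,0],[0,0,0,0,0,0]]]' && python3 - <<'E'
from h import *
from scipy.spatial.transform import Rotation as Ro
o=bot.get_obs();print(o["q"].round(1),Ro.from_euler("xyz",o["tcp_rot"],degrees=True).as_matrix().round(3))
cv2.imwrite("w4.png",bot.camera("wrist")[:,:,::-1])
E
```

```text
time: 13.63
ee_pos: [0.4475, 0.1885, 0.1964]
tcp_rot: [-178.5, 59.6, 169.9]
wrist_force: [-0.6, -0.2, -2.1]
opening: 0.0336
grasp_force: 70.3
time: 14.63
ee_pos: [0.5058, 0.0928, 0.1971]
tcp_rot: [-173.3, 55.1, 178.8]
wrist_force: [-0.6, -0.4, -2.1]
opening: 0.0332
grasp_force: 72.6
[ 23.9 -48.5 -52.3  35.7 -26.8  15.7] [[-0.572  0.116  0.812]
 [ 0.012  0.991 -0.133]
 [-0.82  -0.067 -0.568]]
```

The arm hit joint 2's limit, because the tilted tool can't come in that close. I'll fit a quick kinematic model from the logged poses to see where the tilted tool can go.

```bash
cat > kin.py <<'E'
import numpy as np
from scipy.optimize import least_squares
from scipy.spatial.transform import Rotation as Ro
def ry(a):return Ro.from_euler("y",a,degrees=True)
def fk(p,q):
    h,a1,a2x,L1,a3x,a3z,wx,wz,t,ly=p
    r1=Ro.from_euler("z",q[0],degrees=True); r=r1
    x=np.array([0,0,h])+r.apply([a1,ly,0])
    r=r*ry(q[1]); x=x+r.apply([a2x,0,L1])
    r=r*ry(-q[2]); x=x+r.apply([a3x,0,a3z])
    r=r*ry(q[3]); x=x+r.apply([wx,0,wz])
    r=r*Ro.from_euler("z",p5*q[4],degrees=True); x=x+r.apply([t,0,0])
    return x,r.apply([1,0,0])
p5=-1
D=[([76.489,5.011,10.035,95.099,0,90],[.12845,.53459,.24959],[0,0,-1]),
([69.9,18.4,4.7,86.4,-59,101],[.4192,.4812,.1946],[.774,-.379,-.507]),
([60,16.3,-7.5,59.5,-59.5,81.6],[.5184,.4397,.1091],[.776,-.379,-.505]),
([23.9,-48.5,-52.3,35.7,-26.8,15.7],[.5058,.0928,.1971],[.812,-.133,-.568])]
def fit():
    best=None
    for s in(1,-1):
        global p5;p5=s
        f=lambda p:np.r_[np.hstack([np.r_[fk(p,q)[0]-x,.3*(fk(p,q)[1]-d)] for q,x,d in D]),.003*(p-p0)]
        p0=np.array([.36,0,0,.36,.36,0,.08,0,.2,0])
        r=least_squares(f,p0)
        if best is None or r.cost<best[0]:best=(r.cost,s,r.x)
    p5=best[1];return best
B=fit();P=B[2]
lo=np.array([-179,-48.5,-65.8,-126,-82.7]);hi=np.array([179,103.8,70.7,130.5,87.1])
def ik(x,d,q0=(5,-20,-30,60,-10)):
    f=lambda q:np.r_[fk(P,q)[0]-x,.3*(fk(P,q)[1]-np.array(d))]
    r=least_squares(f,q0,bounds=(lo,hi),x_scale=30.);return r.x,np.linalg.norm(r.fun)
E
python3 - <<'E'
import kin,numpy as np
print(kin.B)
for q,x,d in kin.D: print(np.round(kin.fk(kin.P,q)[0]-x,4),np.round(kin.fk(kin.P,q)[1]-d,3))
for t in(30,40,50):
  for x in(.42,.46,.5,.54,.58,.63):
    for z in(.1,.16,.2,.26):
      q,e=kin.ik([x,-.006,z],[np.cos(np.radians(t)),-.023*np.cos(np.radians(t)),-np.sin(np.radians(t))]);print(t,x,z,q.round(0),round(e,3))
E
```

```text
(np.float64(5.394769462524213e-07), 1, array([ 1.60035444e-01,  3.39600120e-03,  5.02611431e-03,  4.20646753e-01,
        5.16225464e-01,  3.62312134e-02,  1.44263962e-01, -5.86749973e-03,
        2.66093650e-01, -3.40030920e-05]))
[ 0. -0. -0.] [-0.    -0.001  0.   ]
[-0.0002  0.0001  0.    ] [-0. -0. -0.]
[ 0.0002 -0.0001 -0.    ] [-0.    -0.001  0.001]
[-0.      0.0001  0.    ] [ 0. -0.  0.]
30 0.42 0.1 [  1. -48. -60.  31.  -3.] 0.106
30 0.42 0.16 [  1. -48. -51.  42.  -3.] 0.108
30 0.42 0.2 [  1. -48. -46.  48.  -2.] 0.106
30 0.42 0.26 [  1. -48. -39.  55.  -2.] 0.099
30 0.46 0.1 [  0. -48. -64.  22.  -2.] 0.074
30 0.46 0.16 [  0. -48. -54.  34.  -2.] 0.079
30 0.46 0.2 [  0. -48. -49.  40.  -2.] 0.079
30 0.46 0.26 [  0. -48. -42.  47.  -1.] 0.074
30 0.5 0.1 [  0. -48. -66.  16.  -1.] 0.04
30 0.5 0.16 [  0. -48. -57.  26.  -1.] 0.048
30 0.5 0.2 [  0. -48. -52.  32.  -1.] 0.049
30 0.5 0.26 [  0. -48. -45.  40.  -1.] 0.046
30 0.54 0.1 [ -0. -48. -66.  14.  -1.] 0.009
30 0.54 0.16 [ -0. -48. -60.  20.  -1.] 0.014
30 0.54 0.2 [ -0. -48. -55.  25.  -1.] 0.017
30 0.54 0.26 [ -0. -48. -
[... 1785 characters left out ...]
-1.] 0.0
50 0.5 0.1 [ -0. -42. -52.  39.  -1.] 0.0
50 0.5 0.16 [ -0. -42. -46.  46.  -1.] 0.0
50 0.5 0.2 [ -0. -42. -41.  51.  -1.] 0.0
50 0.5 0.26 [ -0. -41. -34.  57.  -1.] 0.0
50 0.54 0.1 [ -0. -34. -48.  36.  -1.] 0.0
50 0.54 0.16 [ -0. -35. -42.  43.  -1.] 0.0
50 0.54 0.2 [ -0. -35. -38.  47.  -1.] 0.0
50 0.54 0.26 [ -0. -35. -31.  54.  -1.] 0.0
50 0.58 0.1 [ -0. -27. -44.  33.  -1.] 0.0
50 0.58 0.16 [ -0. -29. -39.  40.  -1.] 0.0
50 0.58 0.2 [ -0. -29. -34.  45.  -1.] 0.0
50 0.58 0.26 [ -0. -29. -28.  51.  -1.] 0.0
50 0.63 0.1 [ -0. -19. -39.  30.  -1.] 0.0
50 0.63 0.16 [ -0. -21. -33.  37.  -1.] 0.0
50 0.63 0.2 [ -0. -21. -29.  42.  -1.] 0.0
50 0.63 0.26 [ -0. -22. -23.  49.  -1.] 0.0
```

```bash
python3 - <<'E'
import kin,numpy as np
for t in(30,35,40):
  for yaw in(-30,-45,-60,-75):
    for x in(.44,.47,.5):
     for y in(-.03,.03):
      a,b=np.radians(t),np.radians(yaw)
      q,e=kin.ik([x,y,.13],[np.cos(a)*np.cos(b),np.cos(a)*np.sin(b),-np.sin(a)],(15,-30,-45,30,yaw*.8))
      nose=x+.085*np.cos(b)+.017*abs(np.sin(b))
      if e<.004:print(t,yaw,x,y,q.round(0),round(e,4),"nosex",round(nose,3))
E
```

```text
30 -30 0.47 0.03 [ 28. -46. -59.  35. -47.] 0.0 nosex 0.552
30 -30 0.5 -0.03 [ 16. -48. -61.  26. -38.] 0.0 nosex 0.582
30 -30 0.5 0.03 [ 26. -41. -57.  29. -46.] 0.0 nosex 0.582
30 -45 0.44 -0.03 [ 26. -41. -55.  46. -55.] 0.0 nosex 0.512
30 -45 0.44 0.03 [ 35. -30. -48.  55. -58.] 0.0 nosex 0.512
30 -45 0.47 -0.03 [ 23. -37. -53.  41. -54.] 0.0 nosex 0.542
30 -45 0.47 0.03 [ 32. -27. -46.  50. -58.] 0.0 nosex 0.542
30 -45 0.5 -0.03 [ 22. -32. -51.  36. -53.] 0.0 nosex 0.572
30 -45 0.5 0.03 [ 30. -24. -45.  45. -57.] 0.0 nosex 0.572
30 -60 0.44 -0.03 [ 28. -20. -41.  65. -60.] 0.0 nosex 0.497
30 -60 0.44 0.03 [ 35. -10. -33.  76. -60.] 0.0 nosex 0.497
30 -60 0.47 -0.03 [ 26. -17. -38.  61. -60.] 0.0 nosex 0.527
30 -60 0.47 0.03 [ 33.  -8. -31.  72. -60.] 0.0 nosex 0.527
30 -60 0.5 -0.03 [ 24. -14. -36.  57. -59.] 0.0 nosex 0.557
30 -60 0.5 0.03 [ 31.  -5. -29.  68. -60.] 0.0 nosex 0.557
30 -75 0.44 -0.03 [ 27.  -2. -26.  85. -58.] 0.0 nosex 0.478
30 -75 0.44 0.03 [ 34.   6. -20.  93. -55.] 0.0 nosex 0.478
30 -75 0.47 -0.03 [ 25.   1. -23.  82. -58.] 0.0 nosex 0.508
30 -75 0.47 0.03 
[... 2169 characters left out ...]
3. -22. -38.  66. -50.] 0.0 nosex 0.497
40 -60 0.44 0.03 [ 31. -14. -32.  74. -50.] 0.0 nosex 0.497
40 -60 0.47 -0.03 [ 22. -19. -36.  63. -49.] 0.0 nosex 0.527
40 -60 0.47 0.03 [ 29. -12. -30.  71. -50.] 0.0 nosex 0.527
40 -60 0.5 -0.03 [ 20. -15. -33.  61. -49.] 0.0 nosex 0.557
40 -60 0.5 0.03 [ 27.  -9. -27.  68. -50.] 0.0 nosex 0.557
40 -75 0.44 -0.03 [ 23.  -8. -27.  81. -49.] 0.0 nosex 0.478
40 -75 0.44 0.03 [ 30.  -1. -21.  87. -48.] 0.0 nosex 0.478
40 -75 0.47 -0.03 [ 22.  -4. -24.  79. -50.] 0.0 nosex 0.508
40 -75 0.47 0.03 [ 29.   2. -18.  86. -48.] 0.0 nosex 0.508
40 -75 0.5 -0.03 [ 20.  -1. -20.  77. -50.] 0.0 nosex 0.538
40 -75 0.5 0.03 [ 27.   5. -15.  84. -49.] 0.0 nosex 0.538
```

```bash
cat > legs.py <<'E'
import kin,numpy as np
from scipy.spatial.transform import Rotation as Ro
from workcell import bot
def RT(yaw,t):
    a,b=np.radians(t),np.radians(yaw);z=np.array([np.cos(a)*np.cos(b),np.cos(a)*np.sin(b),-np.sin(a)]);y=np.array([-np.sin(b),np.cos(b),0])
    return Ro.from_matrix(np.c_[np.cross(y,z),y,z])
def legs(W):
    o=bot.get_obs();p=o["ee_pos"];r=Ro.from_euler("xyz",o["tcp_rot"],degrees=True);g=o["q"][:5]
    for x,yaw,t in W:
        x=np.array(x);n=RT(yaw,t)
        for s in(.5,1):
            rr=Ro.from_rotvec(s*(n*r.inv()).as_rotvec())*r
            g,e=kin.ik(p+s*(x-p),rr.apply([0,0,1]),np.clip(g,kin.lo+.1,kin.hi-.1));print("  ik",g.round(0),round(e,4))
        print("to",x,yaw,"units",((x-p)/.02).round(2),((n*r.inv()).as_rotvec()/.12).round(2));p,r=x,n
E
python3 - <<'E'
from legs import *
legs([([.45,.04,.197],-38,30),([.465,-.01,.107],-38,30),([.51,-.01,.107],-28,30),([.565,-.01,.107],-1.3,30),([.627,-.009,.103],-1.3,30)])
E
```

```text
ik [ 30. -46. -51.  42. -43.] 0.0
  ik [ 34. -39. -46.  54. -56.] 0.0
to [0.45  0.04  0.197] -38 units [-2.79 -2.67 -0.02] [ 0.26 -0.85 -4.54]
  ik [ 30. -41. -53.  45. -53.] 0.0
  ik [ 25. -42. -59.  35. -50.] 0.0
to [ 0.465 -0.01   0.107] -38 units [ 0.75 -2.5  -4.5 ] [0. 0. 0.]
  ik [ 21. -44. -61.  27. -45.] 0.0
  ik [ 18. -44. -63.  21. -38.] 0.0
to [ 0.51  -0.01   0.107] -28 units [2.25 0.   0.  ] [-0.    0.    1.45]
  ik [  9. -47. -66.  14. -20.] 0.0
  ik [ -1. -43. -64.   9.  -0.] 0.0
to [ 0.565 -0.01   0.107] -1.3 units [2.75 0.   0.  ] [0.   0.   3.88]
  ik [ -1. -36. -61.   5.  -1.] 0.0
  ik [ -1. -29. -58.   1.  -1.] 0.0
to [ 0.627 -0.009  0.103] -1.3 units [ 3.1   0.05 -0.2 ] [0. 0. 0.]
```

```bash
python3 -m crank '[[[-0.47,-0.45,0,0.04,-0.14,-0.76],[-0.47,-0.45,0,0.04,-0.14,-0.76],[-0.47,-0.45,0,0.04,-0.14,-0.76],[-0.47,-0.45,0,0.04,-0.14,-0.76],[-0.46,-0.45,0,0.05,-0.14,-0.75],[-0.46,-0.42,0,0.05,-0.15,-0.75],[0,0,0,0,0,0],[0,0,0,0,0,0]]]' && python3 - <<'E'
from legs import *
legs([([.465,-.01,.107],-38,30),([.51,-.01,.107],-28,30),([.58,-.01,.107],-1.3,30)])
E
```

```text
time: 15.35
ee_pos: [0.4504, 0.0419, 0.198]
tcp_rot: [-179.8, 60.0, 142.5]
wrist_force: [0.2, -1.1, -2.7]
opening: 0.0333
grasp_force: 72.8
  ik [ 30. -41. -53.  45. -53.] 0.0
  ik [ 25. -42. -59.  35. -50.] 0.0
to [ 0.465 -0.01   0.107] -38 units [ 0.73 -2.59 -4.55] [ 0.01 -0.01 -0.05]
  ik [ 21. -44. -61.  27. -45.] 0.0
  ik [ 18. -44. -63.  21. -38.] 0.0
to [ 0.51  -0.01   0.107] -28 units [2.25 0.   0.  ] [-0.    0.    1.45]
  ik [  9. -45. -65.  13. -20.] 0.0
  ik [ -1. -40. -63.   7.  -0.] 0.0
to [ 0.58  -0.01   0.107] -1.3 units [3.5 0.  0. ] [0.   0.   3.88]
```

```bash
python3 -m crank '[[[0.12,-0.43,-0.76,0,0,0],[0.12,-0.43,-0.76,0,0,0],[0.12,-0.43,-0.76,0,0,0],[0.12,-0.43,-0.76,0,0,0],[0.12,-0.43,-0.76,0,0,0],[0.12,-0.43,-0.75,0,0,0],[0,0,0,0,0,0]]]' && python3 -m crank '[[[0.56,0,0,0,0,0.36],[0.56,0,0,0,0,0.36],[0.56,0,0,0,0,0.36],[0.56,0,0,0,0,0.36],[0.5,0,0,0,0,0.55],[0.5,0,0,0,0,0.55],[0.5,0,0,0,0,0.55],[0.5,0,0,0,0,0.55],[0.5,0,0,0,0,0.56],[0.5,0,0,0,0,0.56],[0.5,0,0,0,0,0.56],[0,0,0,0,0,0],[0,0,0,0,0,0]]]' && python3 - <<'E'
from h import *
from legs import legs
legs([([.627,-.009,.103],-1.3,30),([.627,-.009,.100],-1.3,30)])
w=bot.camera("wrist")[:,:,::-1];s=bot.camera("scene")[:,:,::-1];cv2.imwrite("s5.png",s)
cv2.imwrite("pics/c5.png",np.hstack([cv2.resize(w,(480,300)),cv2.resize(s[130:290,300:440],(300,343),interpolation=cv2.INTER_CUBIC)[:300]]))
E
```

```text
time: 15.93
ee_pos: [0.4636, -0.0124, 0.1042]
tcp_rot: [-179.6, 59.9, 142.5]
wrist_force: [-0.8, 0.4, -3.9]
opening: 0.0331
grasp_force: 72.6
time: 17.02
ee_pos: [0.5794, -0.012, 0.1082]
tcp_rot: [-180.0, 60.1, 178.5]
wrist_force: [-0.2, -0.6, -2.7]
opening: 0.0335
grasp_force: 72.4
  ik [ -1. -34. -60.   4.  -1.] 0.0
  ik [ -1. -29. -58.   1.  -1.] 0.0
to [ 0.627 -0.009  0.103] -1.3 units [ 2.38  0.15 -0.26] [0.   0.01 0.03]
  ik [ -1. -29. -58.   1.  -1.] 0.0
  ik [ -1. -28. -58.   1.  -1.] 0.0
to [ 0.627 -0.009  0.1  ] -1.3 units [ 0.    0.   -0.15] [0. 0. 0.]
```

View pics/c5.png

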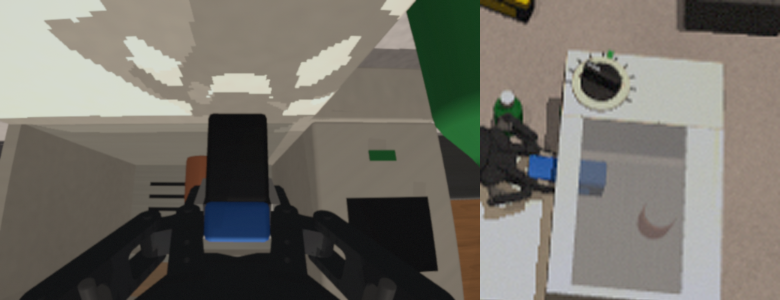

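The cartridge nose is inside the chamber, well clear of the left wall and the can. Next I'll push it fully in and lower it.

```bash
python3 -m crank '[[[0.4,0.02,-0.04,0,0,0],[0.4,0.02,-0.04,0,0,0],[0.4,0.02,-0.04,0,0,0],[0.4,0.02,-0.04,0,0,0],[0.4,0.02,-0.05,0,0,0],[0.4,0.02,-0.05,0,0,0],[0,0,0,0,0,0],[0,0,-0.1,0,0,0],[0,0,-0.1,0,0,0],[0,0,0,0,0,0]]]'
```

```text
time: 17.95
ee_pos: [0.6272, -0.0111, 0.0994]
tcp_rot: [-179.8, 60.1, 178.4]
wrist_force: [-9.3, -20.8, 3.7]
opening: 0.0326
grasp_force: 82.2
```

```bash
python3 -m crank '[[[-0.1,-0.1,0,0,0,0],[0,-0.1,0,0,0,0],[0,0,0,0,0,0]]]'; python3 - <<'E'
from h import *
o=bot.get_obs();print(o["torque"],o["wrist_force"],o["q"].round(1))
w=bot.camera("wrist")[:,:,::-1];s=bot.camera("scene")[:,:,::-1];cv2.imwrite("s6.png",s)
cv2.imwrite("pics/c6.png",np.hstack([cv2.resize(w,(480,300)),cv2.resize(s[170:250,320:400],(300,300),interpolation=cv2.INTER_CUBIC)]))
E
```

```text
time: 18.2
ee_pos: [0.6253, -0.0123, 0.0993]
tcp_rot: [179.9, 60.1, 178.6]
wrist_force: [-1.7, 0.2, 0.8]
opening: 0.0334
grasp_force: 81.3
[-0.04018607  1.04464172 -0.02745721] [-1.65070704  0.20061403  0.78342075] [ -1.  -28.2 -58.    0.1  -0.3   0.2]
```

View pics/c6.png

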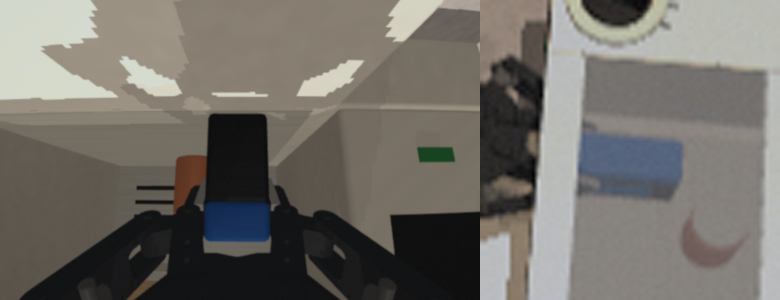

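```bash
python3 -m crank '[[[0,-0.1,0.02,0,0,0],[0,-0.1,0,0,0,0],[0,0,-0.04,0,0,0],[0,0,0,0,0,0]]]' && python3 -m crank '[[[0,0,0,0,0,0],[0,0,0,0,0,0],[0,0,0,0,0,0],[0,0,0,0,0,0]]]' 0.55 && python3 -m crank '[[[-0.2,0,0,0,0,0],[-0.4,0.01,0.02,0,0,0],[-0.5,0.01,0.02,0,0,0],[-0.5,0.01,0.02,0,0,0],[0,0,0,0,0,0]]]'; python3 - <<'E'
from h import *
o=bot.get_obs();print(o["q"].round(1))
w=bot.camera("wrist")[:,:,::-1];s=bot.camera("scene")[:,:,::-1];cv2.imwrite("s7.png",s)
cv2.imwrite("pics/c7.png",np.hstack([cv2.resize(w,(480,300)),cv2.resize(s[170:250,320:400],(300,300),interpolation=cv2.INTER_CUBIC)]))
E
```

```text
time: 18.63
ee_pos: [0.6259, -0.0169, 0.0993]
tcp_rot: [179.9, 60.2, 178.5]
wrist_force: [-1.6, 0.2, 4.8]
opening: 0.0328
grasp_force: 82.2
time: 18.97
ee_pos: [0.6252, -0.0169, 0.0977]
tcp_rot: [179.9, 60.0, 178.5]
wrist_force: [-0.8, -0.7, 0.1]
opening: 0.0469
grasp_force: 0.0
time: 19.38
ee_pos: [0.5921, -0.0162, 0.0987]
tcp_rot: [179.9, 60.0, 178.5]
wrist_force: [1.0, 0.2, -0.6]
opening: 0.0471
grasp_force: 0.0
[ -1.7 -35.5 -61.9   3.6   0.3  -0.1]
```

View pics/c7.png

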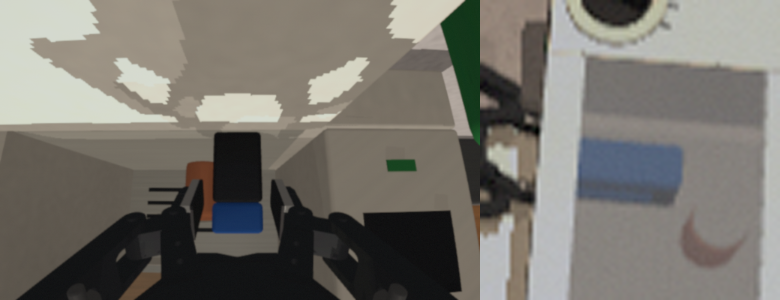

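```bash
python3 - <<'E'
from h import *
m=bot.camera_model("wrist");w=bot.camera("wrist")
for u,v,z in((290,268,.118),(317,268,.118),(345,268,.118),(317,310,.118),(317,178,.048),(180,168,.048)):print(u,v,at(m,(u,v),z).round(4))
print(proj(m,[[.591,-.1,.05],[.591,.02,.05]]))
E
```

```text
290 268 [ 7.4923 -0.7868  0.118 ]
317 268 [ 7.4835 -0.1573  0.118 ]
345 268 [6.9899 0.4563 0.118 ]
317 310 [ 0.5995 -0.0165  0.118 ]
317 178 [ 0.6114 -0.0166  0.048 ]
180 168 [ 0.5914 -0.0871  0.048 ]
[[155.32234725 171.78865261]
 [389.14440321 169.32090462]]
```

```bash
python3 -m crank '[[[-0.5,0,-0.1,0,0,0],[-0.5,0,-0.1,0,0,0],[-0.5,0,-0.1,0,0,0],[0,0,0,0,0,0]]]' 0.55 && python3 -m crank '[[[0,0,0,0,0,0],[0,0,0,0,0,0],[0,0,0,0,0,0],[0,0,0,0,0,0],[0,0,0,0,0,0]]]' 0 20 && python3 -m crank '[[[0.3,0,0,0,0,0],[0.3,0,0,0,0,0],[0.2,0,0,0,0,0],[0.2,0,0,0,0,0],[0.2,0,0,0,0,0],[0.2,0,0,0,0,0],[0.2,0,0,0,0,0],[0,0,0,0,0,0]]]'; python3 - <<'E'
from h import *
print(bot.get_obs()["q"].round(1))
E
```

```text
time: 19.87
ee_pos: [0.5626, -0.0162, 0.0926]
tcp_rot: [179.9, 60.0, 178.5]
wrist_force: [-0.5, -0.4, 0.5]
opening: 0.0471
grasp_force: 0.0
time: 20.28
ee_pos: [0.5635, -0.0162, 0.0932]
tcp_rot: [179.9, 60.0, 178.5]
wrist_force: [0.4, -0.0, 0.2]
opening: -0.0006
grasp_force: 0.0
time: 20.95
ee_pos: [0.5958, -0.0162, 0.0933]
tcp_rot: [179.9, 60.0, 178.5]
wrist_force: [-0.5, -1.3, 0.4]
opening: 0.0001
grasp_force: 0.0
[ -1.7 -34.1 -61.8   2.2   0.3  -0.1]
```

```bash
python3 -m crank '[[[-0.9,0,0,0,0,0],[-0.9,0,0,0,0,0],[-0.7,-0.3,0.5,0,0.97,0],[-0.7,-0.3,0.5,0,0.97,0],[-0.7,-0.3,0.5,0,0.97,0],[-0.7,-0.3,0.5,0,0.97,0],[-0.7,-0.3,0.5,0,0.97,0],[-0.7,-0.3,0.5,0,0.97,0],[-0.7,-0.3,0.5,0,0.97,0],[-0.7,-0.3,0.5,0,0.97,0],[-0.7,-0.3,0.5,0,0.97,0],[0,0,0,0,0,0]]]' 0.4 && python3 -m crank '[[[0,0,0,0,0,-1],[0,0,0,0,0,-1],[0,0,0,0,0,-1],[0,0,0,0,0,-1],[0,0,0,0,0,-1],[0,0,0,0,0,-1],[0,0,0,0,0,-1],[0,0,0,0,0,-1],[0,0,0,0,0,-1],[0,0,0,0,0,-1],[0,0,0,0,0,-1],[0,0,0,0,0,-1],[0,0,0,0,0,-1],[0,0,0,0,0,0],[0,0,0,0,0,0]]]'; python3 - <<'E'
from h import *
s=bot.camera("scene")[:,:,::-1];d=bot.camera("side")[:,:,::-1];cv2.imwrite("s8.png",s)
c=lambda i,x,y:cv2.resize(i[y:y+150,x:x+110],(396,540),interpolation=cv2.INTER_CUBIC)
cv2.imwrite("pics/c8.png",np.hstack([c(s,260,150),c(d,290,150)]))
print(bot.get_obs()["q"].round(1))
E
```

```text
time: 21.95
ee_pos: [0.4394, -0.0698, 0.182]
tcp_rot: [-178.9, 1.0, 179.2]
wrist_force: [0.4, -0.2, -0.7]
opening: 0.0344
grasp_force: 0.0
time: 23.2
ee_pos: [0.4389, -0.0689, 0.1813]
tcp_rot: [-179.0, 1.4, 90.1]
wrist_force: [-0.9, -0.2, 0.3]
opening: 0.0342
grasp_force: 0.0
[ -8.   -9.5 -11.6  88.8  -1.6  81.9]
```

View pics/c8.png

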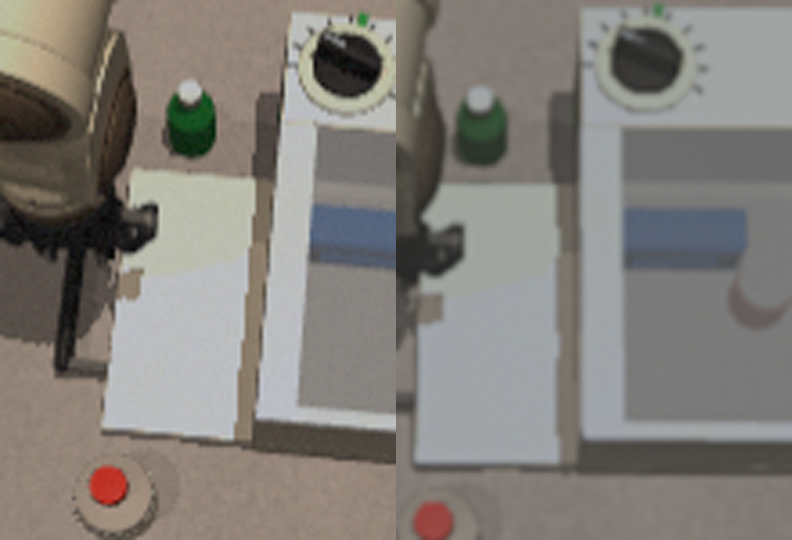

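The cartridge is inside, standing beside the can with a gap, and the door is clear at (105–250, 170–440). Now I'll re-grip the bar and swing the door shut.

```bash
python3 -m crank '[[[-0.3,-0.1,-0.8,0,0,0],[-0.3,-0.1,-0.8,0,0,0],[-0.3,-0.1,-0.8,0,0,0],[0,0,-0.8,0,0,0],[0,0,-0.8,0,0,0],[0,0,-0.8,0,0,0],[0,0,-0.8,0,0,0],[0,0,-0.8,0,0,0],[0,0,-0.45,0,0,0],[0,0,0,0,0,0]]]' 0.4 30 && python3 -m crank '[[[0,0,0,0,0,0],[0,0,0,0,0,0],[0,0,0,0,0,0],[0,0,0,0,0,0],[0,0,0,0,0,0]]]' 0 30
```

```text
time: 24.13
ee_pos: [0.4198, -0.0748, 0.0428]
tcp_rot: [-178.7, 1.4, 90.0]
wrist_force: [-1.4, 0.0, 0.2]
opening: 0.0341
grasp_force: 0.0
time: 24.55
ee_pos: [0.4211, -0.0751, 0.0454]
tcp_rot: [-178.9, 1.4, 89.9]
wrist_force: [-3.7, 0.4, 5.3]
opening: 0.0147
grasp_force: 29.8
```

```bash
python3 -m crank '[[[0.01,0,0.78,0,0,0],[0.085,0,0.8,0,0,0],[0.16,0,0.79,0,0,0],[0.235,-0.01,0.77,0,0,0],[0.305,-0.01,0.745,0,0,0],[0.375,-0.01,0.71,0,0,0],[0.44,-0.01,0.675,0,0,0],[0.5,-0.01,0.63,0,0,0],[0.555,-0.01,0.58,0,0,0],[0.61,-0.01,0.525,0,0,0]]]' && python3 -m crank '[[[0.66,-0.01,0.465,0,0,0],[0.695,-0.01,0.4,0,0,0],[0.735,-0.01,0.335,0,0,0],[0.76,-0.01,0.26,0,0,0],[0.78,-0.01,0.195,0,0,0],[0.8,-0.01,0.115,0,0,0],[0,0,0,0,0,0]]]'&& python3 -m crank '[[[0.25,0,0,0,0,0],[0.25,0,0,0,0,0],[0.1,0,0,0,0,0],[0,0,0,0,0,0]]]'
```

```text
time: 25.38
ee_pos: [0.4814, -0.0763, 0.1872]
tcp_rot: [-178.3, 1.4, 89.9]
wrist_force: [-30.5, 1.0, 23.4]
opening: 0.0148
grasp_force: 30.1
time: 25.97
ee_pos: [0.5778, -0.0783, 0.2222]
tcp_rot: [-179.1, 1.5, 89.9]
wrist_force: [2.8, -2.8, 9.7]
opening: 0.0151
grasp_force: 32.4
time: 26.3
ee_pos: [0.5852, -0.0784, 0.2224]
tcp_rot: [-178.7, 1.5, 89.8]
wrist_force: [-16.7, -2.6, 15.6]
opening: 0.015
grasp_force: 33.2
```

```bash
python3 -m crank '[[[0.06,0,-0.06,0,0,0],[0,0,0,0,0,0],[0,0,0,0,0,0]]]' && python3 -m crank '[[[-0.05,0,0,0,0,0],[0,0,0,0,0,0],[0,0,0,0,0,0]]]' 0.4 && python3 -m crank '[[[0,0,0.7,0,0,0],[0,0,0.9,0,0,0],[0,0,0.9,0,0,0],[0,0,0.9,0,0,0],[0,0,0,0,0,0]]]'; python3 - <<'E'
from h import *
np.save("s9.npy",bot.camera("scene"));np.save("d9.npy",bot.camera("side"))
E
```

```text
time: 26.55
ee_pos: [0.5853, -0.0784, 0.2223]
tcp_rot: [-178.7, 1.5, 89.8]
wrist_force: [-24.5, -2.6, 24.4]
opening: 0.0146
grasp_force: 34.1
time: 26.8
ee_pos: [0.5876, -0.0776, 0.2191]
tcp_rot: [-178.9, 1.4, 89.9]
wrist_force: [0.6, 0.2, -0.0]
opening: 0.0345
grasp_force: 0.0
time: 27.22
ee_pos: [0.5882, -0.0776, 0.2903]
tcp_rot: [-179.1, 1.5, 89.9]
wrist_force: [0.2, -0.6, 0.3]
opening: 0.0342
grasp_force: 0.0
```

The door is shut: the bar didn't move at 24 N. Next is the dial; I'll go above it with the jaws turned roughly across the fin.

```bash
python3 -m crank '[[[0.25,0.8,0.35,0,0,0.66],[0.25,0.8,0.35,0,0,0.66],[0.25,0.8,0.35,0,0,0.66],[0.25,0.8,0.35,0,0,0.66],[0.25,0.8,0.3,0,0,0.66],[0.25,0.8,0.3,0,0,0.66],[0.25,0.8,0.3,0,0,0.66],[0.25,0.8,0.3,0,0,0.66],[0.25,0.8,0.3,0,0,0.66],[0.25,0.8,0.3,0,0,0.66],[0.25,0.5,0.3,0,0,0.66],[0,0,0,0,0,0],[0,0,0,0,0,0]]]' 0.6 40; cat > dial.py <<'E'
from h import *
def rect(im,m,c,z,half,n):
    g=np.linspace(-half,half,n)
    X=np.array([[c[0]+b,c[1]-a,z] for a in g for b in g]) # rows: y down, cols x
    uv=proj(m,X).astype(np.float32).reshape(n,n,2)
    return cv2.remap(im,uv[...,0],uv[...,1],cv2.INTER_LINEAR)
def show(im,m,c,z=.24,half=.046,n=47):
    g=cv2.cvtColor(rect(im,m,c,z,half,n),cv2.COLOR_RGB2GRAY)
    print("\n".join("".join(" .:-=+*#%@"[min(9,v*10//256)]*2 for v in r) for r in g))
E
python3 - <<'E'
from dial import *
m=bot.camera_model("wrist");im=bot.camera("wrist");np.save("wd.npy",im)
print(proj(m,[[.6436,.0929,.24],[.6436,.1329,.24],[.6036,.0929,.24]]))
show(im,m,(.6436,.0929))
E
```

```text
time: 28.4
ee_pos: [0.6426, 0.0927, 0.3554]
tcp_rot: [-178.8, 1.4, 139.7]
wrist_force: [-0.5, -0.1, -0.0]
opening: 0.0514
grasp_force: 0.0
[[320.55539892 197.24500878]
 [358.1500875  167.23657727]
 [288.88550371 161.36038974]]dial.py:9: RuntimeWarning: overflow encountered in scalar multiply
  print("\n".join("".join(" .:-=+*#%@"[min(9,v*10//256)]*2 for v in r) for r in g))
Traceback (most recent call last):
  File "dial.py", line 9, in show
    print("\n".join("".join(" .:-=+*#%@"[min(9,v*10//256)]*2 for v in r) for r in g))
          ~~~~~~~~~^^^^^^^^^^^^^^^^^^^^^^^^^^^^^^^^^^^^^^^^^^^^^^^^^^^^^^^^^^^^^^^^^
  File "dial.py", line 9, in <genexpr>
    print("\n".join("".join(" .:-=+*#%@"[min(9,v*10//256)]*2 for v in r) for r in g))
                    ~~~~~~~^^^^^^^^^^^^^^^^^^^^^^^^^^^^^^^^^^^^^^^^^^^^^
  File "dial.py", line 9, in <genexpr>
    print("\n".join("".join(" .:-=+*#%@"[min(9,v*10//256)]*2 for v in r) for r in g))
                                               ~~~~^^~~~
OverflowError: Python integer 256 out of bounds for uint8
```

```bash
sed -i 's/min(9,v\*10/min(9,int(v)*10/' dial.py; python3 - <<'E'
from dial import *
m=bot.camera_model("wrist");im=np.load("wd.npy")
show(im,m,(.6436,.0929))
r=rect(im,m,(.6436,.0929),.19,.06,241).astype(int)
g=(r[...,1]-np.maximum(r[...,0],r[...,2])>40);ys,xs=np.nonzero(g);print("green",len(xs),(xs.mean()-120)/2e3+.6436,.0929-(ys.mean()-120)/2e3)
E
```

```text
++++++++++++++++++++++====++++++++++==::====::::::==++########################################
++++++++++++++++++++++----++++++++++==::====::::::++==**######################################
++++++++++++++++++++++==::==++++++====::==--::::--++--++######################################
++++++++++++++++++++++==::============--==--::::====::**######################################
++++++======++++++++++==----======================--++########################################
++++++++==::==++++==============++++++++++++++++====++########################################
++++++++==--::============++++++++++++++++++++##****############**++##########################
++++++==++++----====++++++++++++++++++++++++==################++--**##########################
++++++++++++++==++++++++++++++====--------====##############**==**############################
++++++++++++==++++++++++====--::..        ....==**############**##############################
++++++++++==++++++++++==--..  ..                ::++##########################################
--==++++==++++++++++++--                      ..::::--*
[... 2712 characters left out ...]
####****==========================================++++==++++******++**************
####################========================================----------++++++++++++++++++++++++
##################**==--======--==========----================--------==++++++++++++++++++++++
##################**==--------------------------------------------------==++++++++++++++++++++
##################**========================================----==--------==++++++++++++++++++
##################**==========================================================++++++++++++++++
##################**============================================================++++++++++++++
green 46 0.6551760869565216 0.13270434782608695
```

The fin's pointer stands about 26° (0.46 rad) from the front. The green mark is found at 105°, which matches the 103° it should be. I'll align the jaws (+12.6°) and grip the fin.

```bash
python3 -m crank '[[[0.03,0,-0.8,0.13,0,0.61],[0.02,0,-0.8,0.13,0,0.61],[0,0,-0.8,0,0,0.61],[0,0,-0.8,0,0,0],[0,0,-0.8,0,0,0],[0,0,-0.8,0,0,0],[0,0,-0.8,0,0,0],[0,0,-0.5,0,0,0],[0,0,0,0,0,0],[0,0,0,0,0,0]]]' 0.6 30 && python3 -m crank '[[[0,0,0,0,0,0],[0,0,0,0,0,0],[0,0,0,0,0,0],[0,0,0,0,0,0],[0,0,0,0,0,0],[0,0,0,0,0,0]]]' 0 30; python3 - <<'E'
from h import *
print(bot.get_obs()["q"].round(1))
E
```

```text
time: 29.28
ee_pos: [0.6425, 0.0915, 0.2343]
tcp_rot: [179.8, 0.3, 152.2]
wrist_force: [-0.8, 0.9, -0.1]
opening: 0.0512
grasp_force: 0.0
time: 29.78
ee_pos: [0.6438, 0.0927, 0.236]
tcp_rot: [179.6, 0.5, 152.4]
wrist_force: [2.8, 3.9, 5.6]
opening: 0.0135
grasp_force: 33.0
[ 8.2 18.5 24.3 95.1  0.  35.8]
```

```bash
python3 -m crank '[[[0,0,0,0,0,-0.8],[0,0,0,0,0,-0.8],[0,0,0,0,0,-0.8],[0,0,0,0,0,-0.8],[0,0,0,0,0,-0.8],[0,0,0,0,0,-0.8],[0,0,0,0,0,-0.8],[0,0,0,0,0,-0.8],[0,0,0,0,0,-0.8],[0,0,0,0,0,-0.8],[0,0,0,0,0,-0.8],[0,0,0,0,0,-0.8],[0,0,0,0,0,-0.8],[0,0,0,0,0,-0.75],[0,0,0,0,0,0],[0,0,0,0,0,0]]]'
```

```text
time: 31.12
ee_pos: [0.6443, 0.0931, 0.236]
tcp_rot: [179.5, 0.2, 75.7]
wrist_force: [6.3, 4.7, 4.1]
opening: 0.0131
grasp_force: 32.9
```

```bash
python3 -m crank '[[[0,0,0,0,0,0],[0,0,0,0,0,0],[0,0,0,0,0,0],[0,0,0,0,0,0]]]' 0.6 && python3 -m crank '[[[0,0,0.8,0,0,0],[0,0,0.9,0,0,0],[0,0,1,0,0,0],[0,0,1,0,0,0],[0,0,1,0,0,0],[0,0,1,0,0,0],[0,0,0.4,0,0,0],[0,0,0,0,0,0],[0,0,0,0,0,0]]]'; python3 - <<'E'
from dial import *
m=bot.camera_model("wrist");im=bot.camera("wrist");c=(.6436,.0929)
show(im,m,c)
g=cv2.cvtColor(rect(im,m,c,.24,.03,241),cv2.COLOR_RGB2GRAY)
yy,xx=np.mgrid[:241,:241];X=(xx-120)/4;Y=(120-yy)/4;k=(g>90)&(np.hypot(X,Y)<23)
n,l,s,ce=cv2.connectedComponentsWithStats(k.astype(np.uint8))
for i in range(1,n):
    if s[i,4]>30:
        p=np.c_[X[l==i],Y[l==i]];w,v=np.linalg.eigh(np.cov(p.T));d=v[:,1]*np.sign(v[:,1]@p.mean(0));print(s[i,4],p.mean(0),"theta",np.radians(178.7-np.degrees(np.arctan2(d[1],d[0]))),w)
r=rect(im,m,c,.19,.06,241).astype(int)
g=(r[...,1]-np.maximum(r[...,0],r[...,2])>40);ys,xs=np.nonzero(g);x,y=(xs.mean()-120)/2,(120-ys.mean())/2;print("green",len(xs),x,y,"theta",np.radians(178.7-np.degrees(np.arctan2(y,x))))
E
```

```text
time: 31.45
ee_pos: [0.6429, 0.0922, 0.2346]
tcp_rot: [179.8, 0.4, 75.7]
wrist_force: [-0.2, -0.8, -0.7]
opening: 0.0512
grasp_force: 0.0
time: 32.2
ee_pos: [0.6435, 0.0923, 0.3567]
tcp_rot: [179.7, 0.4, 75.7]
wrist_force: [0.2, -0.6, -0.4]
opening: 0.0512
grasp_force: 0.0
::::------==========================::--========**++++**======****--**########################
----------==========================--::==========++**++======##====##########################
----------============================--==========++####****++**==**##########################
::::::::--============::--==========--============++##########******##########################
::::::----==============::--======================++**##############**########++**############
::::------================::--======================++################******====**############
::--------================--====================----==##################**====**##############
::--------==============--==============--::....    ..--==****############****################
----------==========++========++++==--......              ..::**##
[... 3256 characters left out ...]
--
**##############################**============================================================
**##############################++============================================================
**##############################++============================================================
**##############################++============================================================
656 [ 4.08193598 13.89748476] theta 1.7895135928587105 [ 0.45854426 24.96218367]
2247 [-16.94715176  -8.73809524] theta 1.066764775931054 [ 3.44042517 49.55758499]
2171 [ 10.86273607 -15.71199908] theta 2.544146297026628 [ 3.55368306 38.73771568]
green 351 11.931623931623932 44.18518518518518 theta 1.811853136282982
```

The pointer reads 1.79 rad, against 1.8 nominal and 1.81 for the mark as seen. Last, a numeric check that the bystanders haven't moved and the door is still shut.

```bash
python3 - <<'E'
from dial import *
for n in("scene","side"):
    m=bot.camera_model(n);a=cv2.imread(f"{n}0raw.png")[:,:,::-1];b=bot.camera(n)
    for k,p in dict(can=(.733,-.076,.123),spray=(.478,-.249,.15),squeeze=(.514,.095,.12),yellow=(.486,.304,.07),mug=(.667,.433,.09),red=(.5,-.42,.07)).items():
        u,v=proj(m,[p])[0].round().astype(int)
        A,B=[cv2.cvtColor(np.ascontiguousarray(i[v-14:v+14,u-14:u+14]),cv2.COLOR_RGB2GRAY).astype(np.float32) for i in(a,b)]
        if A.size==B.size==784: print(n,k,"shift",np.round(cv2.phaseCorrelate(A,B)[0],2),"diff",abs(A-B).mean().round(1))
    # bar: dark centroid in x along the row of bar middle
    for y in(-.04,-.08,-.12):
        xs=np.arange(.555,.60,.001);uv=proj(m,[[x,y,.22] for x in xs]).astype(np.float32)
        g=cv2.remap(cv2.cvtColor(b,cv2.COLOR_RGB2GRAY),uv[:,:1],uv[:,1:],1)[:,0];d=xs[g<60];print(n,"bar",y,d.mean() if len(d) else None)
E
```

```text
scene can shift [-0.05 -0.08] diff 9.1
scene spray shift [0.01 0.02] diff 6.3
scene squeeze shift [0.11 0.24] diff 29.3
scene yellow shift [0.03 0.01] diff 6.0
scene mug shift [112.37 304.59] diff 43.9
scene red shift [-0.05  0.07] diff 5.7
scene bar -0.04 0.5850000000000001
scene bar -0.08 0.5835000000000001
scene bar -0.12 0.5830000000000001
side can shift [0.04 0.09] diff 6.9
side spray shift [ 0.02 -0.04] diff 5.2
side squeeze shift [0.11 0.17] diff 27.1
side yellow shift [0.01 0.36] diff 4.8
side mug shift [ 0.64 -4.27] diff 32.7
side red shift [ 0.05 -0.  ] diff 5.0
side bar -0.04 0.5825000000000001
side bar -0.08 0.5815000000000001
side bar -0.12 0.5805
```

```bash
python3 -c "
from workcell import bot
print(bot.job_done())"
```

```text
the job is handed in; nothing more can be done
None
```

I handed the job in at about 32 s: the blue cartridge stands upright inside the cabinet, the door is fully shut, and the dial was turned last to about 1.79 rad (green mark 1.8). The can, spray bottle, squeeze bottle, and yellow and red cartridges showed no shift in the last pictures, the mug was hidden from view, and I didn't check the tape roll or spray can.

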